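# Knock the stuck grip blank out of its gluing mould

### The arm

A 6-joint arm with a two-finger parallel gripper is mounted at the origin on the work surface. World frame = base frame: x ahead of the robot, y to its left, z up, the work surface at z = 0. Lengths are in m, angles in rad, forces in N, time in s.
With the tool pointing down it reaches from about 0.375 to 0.925 m from the base axis. Payload 5.7 kg.
Tool frame: the origin (TCP) lies midway between the tips of the shut fingers; the grasp point (between the pads) lies 19 mm behind it; x points along the fingers, z is the direction in which the jaws open and shut, and the axes are right-handed (so a half turn about x gives the same grasp; the last joint's range is limited). The gripper opens to 88 mm and grips with 3 to 60 N. Pads are 20 mm wide; open, the fingers measure 115 mm over their backs; the gripper's body (75 mm by 178 mm) begins 61 mm behind the grasp point.
Start: joints at [-1.29, 0.359, 1.51, -0, 1.272, -0.115], TCP at [0.231, -0.554, 0.223] pointing down, gripper open.
Joint ranges: [-2.97, 2.97], [-1.01, 2.36], [0.21, 2.38], [-0.96, 4.11], [0.2, 2.71], [-2.98, 2.98]. Speed limits (rad/s): [2.39, 2.39, 3.14, 3.14, 3.14, 3.14].

### API

Orientations are given as a 3x3 rotation matrix whose columns are the frame's x, y, z axes.
In Python, from workcell import r, imaging gives the robot as it stands.
- The arm moves only by the shell command python3 -m creep 'ROWS'. ROWS is JSON, a list of rows, each an object with "jaw": the closure in counts, from 0 (fully open) to 255 (shut); "translation": the shift along the tool's x, y, z in mm, a list of three; "delta_rot": the turn, a rotation vector about the tool's x, y, z in degrees, a list of three. A call has 1 to 5 rows; each row is the pose to reach, as a shift and turn from the pose measured when the call began, along the tool's axes at that moment; what a row does not reach only later rows make up. A row lasts 1/10 s, in which the tool goes at most 50 mm and 8.59 degrees, less where a joint would pass 70% of its speed; a pose out of reach is approached as far as the arm can. A call with a gripper value outside its range is refused whole. The fingers move at their own pace and stop on an object; the grip force is fixed at half the most. Time passes only in rows, so rows that repeat a pose let the fingers close. It gives the time, the measured TCP pose, the force and the opening at its end, in the units of the state.
- r.sense(): the state, without advancing time (a new reading comes with each control period).
- imaging.get_image(name): name is "scene" or "top" or "wrist"; returns a dict with "pixels" (420x560x3 uint8, blue, green, red), "depth" (420x560 float32, m along the optical axis (not along the pixel's ray), 0 where there is no reading), "fx", "fy", "cx", "cy" (pixels), "R" (3x3) and "t" (3): a world point X has camera coordinates R X + t; the wrist camera has in their place "tool_from_camera" (4x4, takes a point from camera to tool coordinates, whose origin is the TCP and whose axes are the tool frame's). Camera axes: x right, y down, z forward; pixel columns grow to the right and rows downward; lengths in m; the calibration is good to about 2 mm. A picture is of the moment at which its call begins: read the wrist's pose just before it.
- r.sign_off(): hands the job in, once; it reports no verdict.
The state is a dict: "clock": time; "qpos": joint angles; "qd": joint speeds; "tau": joint torques, N m; "ee_pos": TCP position; "ee_rot": TCP orientation; "ft_force": force on the tool from outside, world axes, zero at the start; "ft_torque": the same for the moment, N m; "finger_gap": finger opening in m.
Only numpy, scipy, OpenCV 4.12 (cv2) and the standard library are available. Lean on these libraries where they do the work, as an engineer would, in place of code of your own. Each camera call takes 0.05 s, during which the arm holds its last target. There are 200 camera calls.

### The job

A laminated wooden grip blank is stuck in the inclined gluing mould. Take the square-handled drift from the tool rack, push the blank out from behind through the access hole in the mould's upper face so that it drops into the catch tray below, then hang the drift back upright in the rack slot it came from. Leave the other tools and things on the bench where they are.

Things in the scene. Friction and masses are not known exactly. Their poses are not given: they have to be found in the camera images.
- mould: Fixed plywood stand with a cork-floored catch tray. Origin on the bench below the middle of the block's mouth; x points level to the tray side, where the blank comes out; z up. Tray inside: x -33 to 136, y -54 to 54 mm, floor 15 mm and rims 46 mm above the bench. Two 12 mm cheeks at y = +-42 mm hold the block and stay below the plane of its upper face. All below 165 mm.
- block: Brown wooden mould block 72 x 72 x 67 mm, its bore tilted 40 degrees from vertical. Origin: centre of its lower face. z: the bore axis, up out of the access hole, leaning away from the tray; push along -z. Pocket 33 x 33 mm from z 0 to 47 mm, then a 20 mm wall with the access hole. Sprung brass plates in its y walls (z 18 to 44 mm) grip the blank.
- hole (a point): Centre of the mouth of the round access hole, 22 mm in diameter, in the block's upper face (block z = 67 mm).
- mouth (a point): Centre of the pocket's open lower end, the block's origin, 85 mm above the bench.
- blank_center (a point): Centre of the stuck blank.
- blank: The stuck blank, layers of light and dark wood, 30 x 30 x 45 mm, about 40 g. Origin: centre of its lower end face, z along its length. It starts 1.5 mm inside the mouth, its rear end 20.5 mm below the upper face of the block. Friction holds it: it takes about 6 to 15 N. It drops out into the tray once the tool's tip is about 50 to 70 mm below the upper face.
- drift: Drift (knock-out tool), 120 g: wooden handle 28 x 28 mm square, 95 mm long, steel cap; below it a round steel shank, 10 mm in diameter, 100 mm long, flat end. Origin on the axis where handle meets shank (the shoulder); z up the handle, x and y square to its flat sides, at first parallel to the rack's. Hangs upright in a slot, shoulder resting on the rack's top.
- drift_tip (a point): Middle of the flat end of the drift's shank, 100 mm below its origin.
- rack: Fixed wooden tool rack, 240 mm long (y), 90 mm deep (x), upper face 130 mm above the bench: a 16 mm board on two end legs. Origin on the bench below its centre. Three slots, 18 mm wide, at y = -70, 0 and 70 mm, open at the -x edge and running to x = 13 mm; a tool hangs at x = 0 in each. Which is in which varies.
- awl: Awl in the rack: round bulb handle of wood, 34 mm at the widest and 70 mm high, over a pointed blade. Origin on its axis at the rack's upper face. Leave alone.
- scraper: Scraper in the rack: round black handle 30 mm thick and 82 mm high over a flat blade. Origin on its axis at the rack's upper face. Leave alone.
- spare_blank: A spare layered wooden blank, 30 x 30 x 60 mm, standing on the bench. Origin at the centre of its underside. Leave alone.
- thread_spool: Thread spool, 44 mm across and 34 mm high, on the bench; origin at its underside. Leave alone.
- tape_reel: Flat reel, 72 mm across and 20 mm high, on the bench; origin at its underside. Leave alone.
- glue_jar: Closed jar, 52 mm across and 75 mm high, on the bench; origin at its underside. Leave alone.
- cork_ring: Cork ring, 30 mm across and 13 mm high, on the bench; origin at its underside. Leave alone.
- file: Flat file with a round wooden handle, 215 mm long, lying on the bench along its x; origin under the middle of its length, near the handle. Leave alone.

How it is judged:
On the way, in this order (a step that is already met when the one before it is completed fails the run):
1. the drift's tip is inside the access hole and has pushed the blank about 12 mm down the bore (x of drift_tip in the frame of block between -0.0115 and 0.0115 m and y of drift_tip in the frame of block between -0.0115 and 0.0115 m and z of drift_tip in the frame of block below 0.055 m and z of blank_center in the frame of block below 0.012 m), for 0.05 s.
2. the blank is out and lies in the catch tray (x of blank_center in the frame of mould between -0.034 and 0.136 m and y of blank_center in the frame of mould between -0.054 and 0.054 m and z of blank_center in the frame of mould below 0.055 m and linear speed of blank below 0.02 m/s), for 0.2 s.
At the end, for the whole second after the job is handed in: The blank lies at rest in the catch tray (its centre inside the rims and less than 55 mm above the bench), and the drift hangs released and at rest in its own slot: within 15 mm of where it was and within 0.15 rad of upright (all of step 2 and distance of drift from where it was at the start of the episode below 0.015 m and angle between drift's own z axis and vertical below 0.15 rad and linear speed of drift below 0.02 m/s); the robot touches nothing.
It fails at once if another tool or thing on the bench was moved by more than 30 mm (distance of any of awl, scraper, spare_blank, thread_spool, tape_reel, glue_jar, cork_ring, file from where it was at the start of the episode above 0.03 m).
It also fails if it takes over 58 s, if anything falls off the work surface, if the arm or the gripper's body presses on something with over 40 N, if the wrist force passes 120 N, or if a joint passes its speed limit or range.

## Working session

There is one attempt and no reset: what is moved stays moved. The work goes in short steps, Python scripts to look and compute and a shell command to move; the robot and the scene stay as the last step left them, time stands still between calls to the robot, and variables do not carry over. Pictures are saved under pics/ and viewed, about 8 in all and at most 12, crops included, and the job is handed in when it is done.

```bash
mkdir -p pics; ls; python3 - <<'E'
from workcell import r, imaging
import cv2,numpy as np
print(r.sense())
for n in ("scene","top"):
    d=imaging.get_image(n); cv2.imwrite(f"pics/{n}0.png",d["pixels"]); np.savez(f"{n}0.npz",**{k:v for k,v in d.items()})
    print(n,d["fx"],d["cx"],d["cy"],d["R"],d["t"])
E
```

```text
pics
{'clock': 0.0, 'qpos': array([-1.29013802e+00,  3.59472970e-01,  1.51140218e+00, -5.94696907e-06,
        1.27248416e+00, -1.15115366e-01]), 'qd': array([-3.05995754e-05,  1.93637446e-04, -7.63613071e-04,  2.71553262e-04,
        8.16959967e-04,  1.09296007e-03]), 'tau': array([-1.75730562e-03, -5.15376592e+01, -2.70725030e+01,  6.74464158e-02,
        3.48960527e-02, -1.24523731e-04]), 'ee_pos': array([ 0.23110916, -0.55297934,  0.22184017]), 'ee_rot': array([[-4.94805444e-04,  9.22697945e-01,  3.85523355e-01],
       [ 1.69596007e-03,  3.85523623e-01, -9.22696407e-01],
       [-9.99998439e-01,  1.97277010e-04, -1.75561806e-03]]), 'ft_force': array([ 0.86882184, -0.01324048,  0.32050089]), 'ft_torque': array([-0.01675293, -0.00956692, -0.0035734 ]), 'finger_gap': 0.08813871392450358}
scene 500.94931615437173 270.07190236533285 205.23654014784705 [[-0.63120786  0.77558269 -0.00693701]
 [ 0.51866446  0.41543127 -0.74726437]
 [-0.57668346 -0.47527712 -0.66449066]] [ 0.37790618 -0.19784904  1.64515094]
top 390.89202581083964 274.88548215641555 208.11885195394925 [[-0.00258751 -0.99979228 -0.02021657]
 [-0.99005249  0.00540524 -0.14059465]
 [ 0.14067472  0.01965167 -0.98986082]] [-0.03195967  0.56517031  0.94602156]
```

View pics/scene0.png

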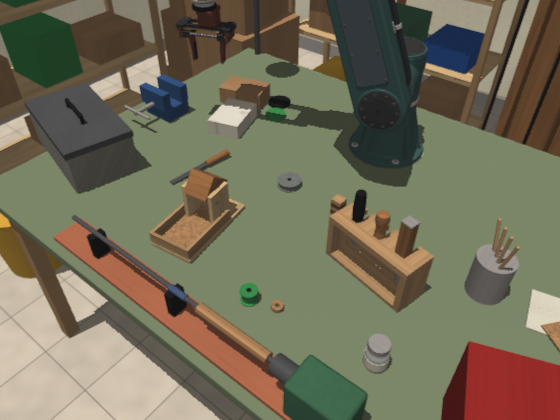

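View pics/top0.png

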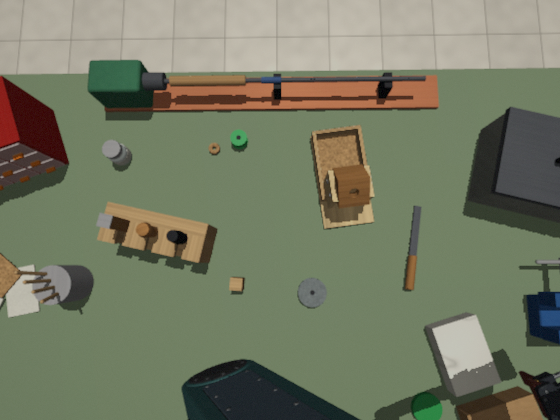

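The drift (square, steel cap) is at about scene (408,235) / top (106,221). The mould is at about top (348,180), and its tray points up-image (+x world). Next I measure with depth.

```bash
cat > h.py <<'E'
import numpy as np,cv2
def cloud(d):
    Z=d["depth"]; v,u=np.mgrid[:Z.shape[0],:Z.shape[1]]
    C=np.stack([(u-d["cx"])/d["fx"]*Z,(v-d["cy"])/d["fy"]*Z,Z],-1)
    W=(C-d["t"])@d["R"]; W[Z<=0]=np.nan
    return W
def rect(P):
    (c,s,a)=cv2.minAreaRect((P[:,:2]*1000).astype(np.float32)); return np.round(c,1),np.round(s,1),round(a,2)
E
python3 - <<'E'
from h import *
D={n:np.load(n+"0.npz") for n in("scene","top")}
W={n:cloud(D[n]) for n in D}
roi={"top":((195,265,95,215),(120,230,305,380)),"scene":((200,305,320,435),(165,255,145,250))}
for n in W:
    a,b,c,e=roi[n][0]; P=W[n][a:b,c:e].reshape(-1,3)
    print(n,"bench z",np.nanmedian(W[n][270:280,240:260,2]))
    t=P[abs(P[:,2]-.130)<.004]; print(" rack top",len(t),t[:,2].mean(),rect(t))
    for lo,hi in((.145,.218),(.219,.232)):
        t=P[(P[:,2]>lo)&(P[:,2]<hi)]
        # cluster handles
        m,lab=cv2.connectedComponents((np.nan_to_num((W[n][a:b,c:e,2]>lo)&(W[n][a:b,c:e,2]<hi))).astype(np.uint8))
        for i in range(1,m):
            q=W[n][a:b,c:e][lab==i]
            if len(q)>15: print(" ",lo,len(q),q.mean(0).round(4),q[:,2].max().round(4),rect(q))
    # block upper face: RANSAC on points z>.1
    a,b,c,e=roi[n][1]; P=W[n][a:b,c:e].reshape(-1,3); Q=P[(P[:,2]>.09)&(P[:,2]<.18)]
    rng=np.random.default_rng(0);best=None
    for k in range(600):
        s=Q[rng.choice(len(Q),3,False)]; nn=np.cross(s[1]-s[0],s[2]-s[0]); 
        if np.linalg.norm(nn)<1e-7: continue
        nn/=np.linalg.norm(nn); nn*=np.sign(nn[2])
        i=abs((Q-s[0])@nn)<.0025
        if best is None or i.sum()>best.sum(): best=i
    I=Q[best]; c0=I.mean(0); nn=np.linalg.svd(I-c0)[2][2]; nn*=np.sign(nn[2])
    print(" block plane",len(Q),len(I),c0.round(4),nn.round(3),"tilt",np.degrees(np.arccos(nn[2])).round(1), "zmax",Q[:,2].max(), "az",np.degrees(np.arctan2(nn[1],nn[0])))
    t=P[(P[:,2]>.005)]; print(" mould foot",rect(t[t[:,2]<.05]))
t=D["top"]["pixels"];s=D["scene"]["pixels"]
f=lambda im:cv2.resize(im,(400,300),interpolation=cv2.INTER_CUBIC)
o=np.vstack([np.hstack([f(t[180:270,90:210]),f(t[120:240,270:430])]),np.hstack([f(s[180:306,270+30:468]),f(s[160:260,130:264])])])
cv2.imwrite("pics/crop1.png",o)
E
```

```text
scene bench z -0.0016511112161548026
 rack top 1950 0.12847284759915722 (array([502.9, 246.6]), array([242.4,  94.6]), 77.62)
  0.145 218 [0.4956 0.1834 0.1716] 0.2 (array([493.3, 181.6]), array([19.3, 28.9]), 23.79)
  0.145 284 [0.5088 0.2499 0.1799] 0.1995 (array([505.1, 248. ]), array([32.8, 30.4]), 62.34)
  0.145 442 [0.5265 0.3182 0.1829] 0.2178 (array([524.6, 320.3]), array([23. , 38.6]), 33.69)
  0.219 150 [0.518  0.3159 0.2229] 0.2272 (array([517.2, 315.2]), array([30. , 31.9]), 81.94)
 block plane 1125 482 [ 0.6353 -0.2043  0.1316] [0.763 0.079 0.641] tilt 50.1 zmax 0.1596678741521762 az 5.916956732318917
 mould foot (array([ 599.8, -241. ]), array([402.3, 258.2]), 41.77)
top bench z 0.0010999235386889008
 rack top 2883 0.13103879144004144 (array([499.2, 245. ]), array([241.2,  90. ]), 77.38)
  0.145 187 [0.5115 0.2996 0.1828] 0.2174 (array([511.6, 299.7]), array([ 3.8, 27.7]), 79.48)
  0.145 234 [0.498  0.2402 0.1899] 0.2022 (array([498.1, 243.6]), array([29.4, 30.6]), 4.24)
  0.145 229 [0.4823 0.1712 0.197 ] 0.2165 (array([483.3, 174. ]), array([25.8, 25.5]), 34.96)
  0.219 207 [0.5141 0.3118 0.2258] 0.2303 (array([514.4, 313.1]), array([29.6, 27.9]), 78.27)
 block plane 1685 769 [ 0.5866 -0.214   0.1386] [-0.639 -0.076  0.766] tilt 40.0 zmax 0.16421581065274168 az -173.22443755018924
 mould foot (array([ 660.8, -209.3]), array([193.2, 292. ]), 88.68)
```

View pics/crop1.png

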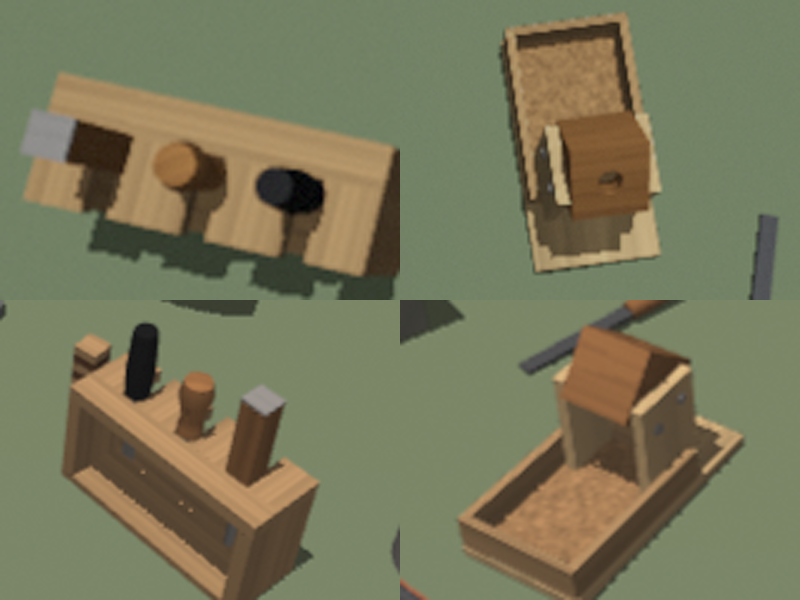

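The drift hangs in the rack's +y end slot. The slots open towards the robot, and the hole shows at about top (354,192). I'll locate the hole and write the planner.

```bash
cat >> h.py <<'E'
from scipy.spatial.transform import Rotation as Ro
def go(pos,rot):
    from workcell import r
    s=r.sense(); R=s["ee_rot"]
    t=R.T@(np.array(pos)-s["ee_pos"])*1000; w=Ro.from_matrix(R.T@rot).as_rotvec(degrees=True)
    print("t=%.2f pos"%s["clock"],s["ee_pos"].round(4),"F",s["ft_force"].round(1),"gap",round(s["finger_gap"],4),"\n  -> translation",t.round(1),"delta_rot",w.round(2))
def frame(x,z):
    x=np.array(x,float);x/=np.linalg.norm(x);z=np.array(z,float);z-=x*(x@z);z/=np.linalg.norm(z)
    return np.stack([x,np.cross(z,x),z],1)
AZ=np.radians(-12.5); RACKX=np.array([np.cos(AZ),np.sin(AZ),0])
RG=frame([0,0,-1],RACKX)      # grasp orientation
E
python3 - <<'E'
from h import *
d=np.load("top0.npz");W=cloud(d)
n=np.array([-.639,-.076,.766]);n/=np.linalg.norm(n);c0=np.array([.5866,-.214,.1386])
a,b,c,e=120,230,305,400
P=W[a:b,c:e]; I=abs((P-c0)@n)<.003; I&=P[...,2]>.10
m,l,st,_=cv2.connectedComponentsWithStats(I.astype(np.uint8)); k=1+np.argmax(st[1:,4]); Q=P[l==k]
y=np.cross([0,0,1.],-n);y/=np.linalg.norm(y);x=np.cross(y,n)
UV=np.stack([(Q-c0)@x,(Q-c0)@y],1); rr=cv2.minAreaRect((UV*1000).astype(np.float32)); print("face rect mm (72x72)",rr, "ctr",c0+(rr[0][0]*x+rr[0][1]*y)/1000)
# hole pixels: inside face region but deeper
M=(l==k).astype(np.uint8); f=cv2.morphologyEx(M,cv2.MORPH_CLOSE,np.ones((15,15)))
H=(f>0)&(M==0); m,l2,st,ce=cv2.connectedComponentsWithStats(H.astype(np.uint8)); print(st,ce)
g=cv2.cvtColor(d["pixels"],cv2.COLOR_BGR2GRAY)
def ray(u,v):
    dr=d["R"].T@np.array([(u-d["cx"])/d["fx"],(v-d["cy"])/d["fy"],1]);o=-d["R"].T@d["t"]
    return o+dr*((c0-o)@n)/(dr@n)
for i in range(1,m):
    if st[i,4]>8: print("hole",st[i,4],ray(*(ce[i]+[c,a])))
print("hole manual",ray(354,192)); print(g[184:202,344:366])
E
python3 -c "
from h import *
go([.45,-.15,.36],RG); go([.516,.314,.30],RG)"
```

```text
face rect mm (72x72) ((-1.9543952941894531, -0.0980377197265625), (74.3214340209961, 74.04859161376953), 0.01575751230120659) ctr [ 0.58512562 -0.21427408  0.13734288]
[[    0     0    95   110 10367]
 [   59    57     1     1     1]
 [   52    58     1     1     1]
 [   36    60     1     1     1]
 [   41    60     1     1     1]
 [   44    60     1     1     1]
 [   56    61     1     1     1]
 [   54    63     1     1     1]
 [   62    62     1     1     1]
 [   36    65     1     1     1]
 [   63    64     2     2     2]
 [   61    66     1     1     1]
 [   44    69     9     8    57]
 [   58    71     1     1     1]
 [   61    72     1     1     1]
 [   63    73     1     1     1]
 [   57    75     1     1     1]
 [   36    76     1     1     1]
 [   42    76     1     1     1]
 [   34    79     1     1     1]
 [   50    78     1     1     1]
 [   55    78     1     1     1]
 [   59    79     1     1     1]
 [   42    81     1     1     1]
 [   35    83     1     1     1]
 [   60    82     1     1     1]
 [   42    87     1     1     1]] [[46.98379473 54.36153178]
 [59.        
[... 1634 characters left out ...]
86 89 94 97 94 89 87 84 82 82 83 82 84 85 81 84]
 [80 82 80 81 81 80 84 87 93 99 98 94 87 83 87 84 85 87 85 85 86 85]
 [82 83 81 84 81 82 85 84 86 84 84 82 86 87 86 86 85 87 85 88 87 85]
 [84 85 84 85 85 85 85 85 87 88 85 86 84 88 87 86 85 85 85 84 86 86]
 [85 85 86 86 87 87 86 85 88 85 86 86 86 86 88 88 89 86 88 91 89 88]
 [87 86 87 87 86 88 87 88 88 89 87 89 87 89 89 88 87 87 87 87 85 87]]
t=0.10 pos [ 0.2312 -0.5531  0.2219] F [ 0.2 -1.2  0.1] gap 0.0882 
  -> translation [-137.6  357.3 -287.7] delta_rot [-5.482e+01 -8.000e-02 -5.000e-02]
t=0.10 pos [ 0.2312 -0.5531  0.2219] F [ 0.2 -1.2  0.1] gap 0.0882 
  -> translation [ -76.9  597.1 -690.3] delta_rot [-5.482e+01 -8.000e-02 -5.000e-02]
```

Hole ≈ (0.586,-0.214,0.137): the expected height is 0.136, the face measures 74×74 against 72×72, and the tilt is 40.0°, so this all agrees. Now I move towards the rack.

```bash
python3 -m creep '[{"jaw":0,"translation":[-137,357,-288],"delta_rot":[-40,0,0]},{"jaw":0,"translation":[-137,357,-288],"delta_rot":[-40,0,0]},{"jaw":0,"translation":[-137,357,-288],"delta_rot":[-40,0,0]},{"jaw":0,"translation":[-137,357,-288],"delta_rot":[-40,0,0]},{"jaw":0,"translation":[-137,357,-288],"delta_rot":[-40,0,0]}]'
python3 -c "
from h import *
go([.45,-.15,.36],RG); go([.516,.314,.30],RG)"
```

```text
clock: 0.6
ee_pos: [0.3456, -0.3409, 0.2943]
ee_rot: [[-0.001, 0.455, 0.891], [0.002, 0.891, -0.455], [-1.0, 0.002, -0.002]]
ft_force: [1.2, 0.5, -0.3]
finger_gap: 0.088
t=0.60 pos [ 0.3456 -0.3409  0.2943] F [ 1.2  0.5 -0.3] gap 0.088 
  -> translation [-65.4 217.6   6.1] delta_rot [-14.54  -0.08  -0.1 ]
t=0.60 pos [ 0.3456 -0.3409  0.2943] F [ 1.2  0.5 -0.3] gap 0.088 
  -> translation [  -4.4  660.8 -145.9] delta_rot [-14.54  -0.08  -0.1 ]
```

```bash
python3 -m creep '[{"jaw":0,"translation":[-60,218,6],"delta_rot":[-14.5,0,0]},{"jaw":0,"translation":[-60,218,6],"delta_rot":[-14.5,0,0]},{"jaw":0,"translation":[-60,218,6],"delta_rot":[-14.5,0,0]},{"jaw":0,"translation":[-60,218,6],"delta_rot":[-14.5,0,0]},{"jaw":0,"translation":[-60,218,6],"delta_rot":[-14.5,0,0]}]'
python3 -c "
from h import *
go([.51,.28,.33],RG)"
```

```text
clock: 1.1
ee_pos: [0.4512, -0.1465, 0.3555]
ee_rot: [[0.001, 0.215, 0.977], [0.003, 0.977, -0.215], [-1.0, 0.003, 0.0]]
ft_force: [0.8, -0.6, 0.6]
finger_gap: 0.0877
t=1.10 pos [ 0.4512 -0.1465  0.3555] F [ 0.8 -0.6  0.6] gap 0.0877 
  -> translation [ 26.7 429.1 -34.3] delta_rot [ 0.09  0.   -0.16]
```

```bash
python3 -m creep '[{"jaw":0,"translation":[20,250,-20],"delta_rot":[0,0,0]},{"jaw":0,"translation":[20,250,-20],"delta_rot":[0,0,0]},{"jaw":0,"translation":[20,250,-20],"delta_rot":[0,0,0]},{"jaw":0,"translation":[20,250,-20],"delta_rot":[0,0,0]},{"jaw":0,"translation":[20,250,-20],"delta_rot":[0,0,0]}]'
python3 -m creep '[{"jaw":0,"translation":[6,179,-14],"delta_rot":[0,0,0]},{"jaw":0,"translation":[6,179,-14],"delta_rot":[0,0,0]},{"jaw":0,"translation":[6,179,-14],"delta_rot":[0,0,0]},{"jaw":0,"translation":[6,179,-14],"delta_rot":[0,0,0]},{"jaw":0,"translation":[6,179,-14],"delta_rot":[0,0,0]}]'
python3 -c "
from h import *
go([.516,.314,.30],RG)
from workcell import r,imaging
s=r.sense();d=imaging.get_image('wrist');cv2.imwrite('pics/wrist1.png',d['pixels'])
np.savez('w1.npz',**d,pos=s['ee_pos'],rot=s['ee_rot'])
T=d['tool_from_camera'];print(T.round(3))
W=cloud(dict(d,R=np.eye(3),t=np.zeros(3)));W=(W@T[:3,:3].T+T[:3,3])@s['ee_rot'].T+s['ee_pos']
z=W[...,2];M=((z>.218)&(z<.235)).astype(np.uint8);m,l,st,ce=cv2.connectedComponentsWithStats(M)
for i in range(1,m):
  if st[i,4]>100: q=W[l==i];print(st[i],q.mean(0).round(4),rect(q))
t=W[abs(z-.130)<.004];print('rack',len(t),t[:,2].mean(),rect(t))
"
```

```text
clock: 1.6
ee_pos: [0.4844, 0.0994, 0.3362]
ee_rot: [[0.0, 0.215, 0.977], [0.003, 0.977, -0.215], [-1.0, 0.003, -0.0]]
ft_force: [1.2, -0.6, -0.0]
finger_gap: 0.0878
clock: 2.1
ee_pos: [0.5089, 0.281, 0.3296]
ee_rot: [[-0.001, 0.211, 0.978], [0.004, 0.977, -0.211], [-1.0, 0.003, -0.002]]
ft_force: [1.0, -0.3, -0.5]
finger_gap: 0.0873
t=2.10 pos [0.5089 0.281  0.3296] F [ 1.  -0.3 -0.5] gap 0.0873 
  -> translation [29.7 33.6  0.1] delta_rot [ 0.32 -0.09 -0.19]
[[ 0.    -0.281  0.96  -0.162]
 [ 0.001 -0.96  -0.281  0.077]
 [ 1.     0.001 -0.    -0.   ]
 [ 0.     0.     0.     1.   ]]
[ 259  150   37   36 1265] [0.5144 0.3128 0.2248] (array([514.2, 312.4]), array([28.2, 28.1]), 77.65)
rack 11965 0.12995140239482486 (array([484., 308.]), array([182.4, 386. ]), 12.77)
```

View pics/wrist1.png

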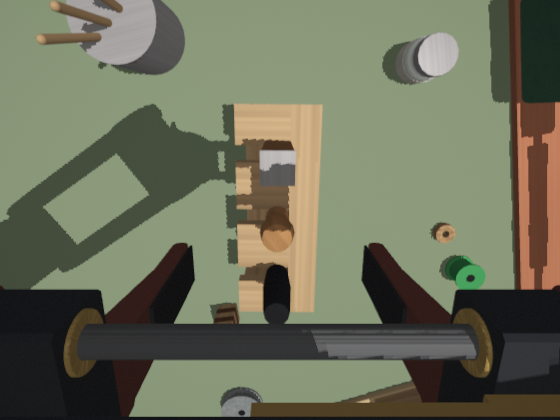

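The wrist view shows the drift's steel cap at pixel (277,168), measuring 28.2×28.1 mm at (0.5145,0.3127,0.2248), which is right. The fingers straddle it along the rack's x. Now I go above it, then down.

```bash
python3 -m creep '[{"jaw":0,"translation":[30,31.8,-1.0],"delta_rot":[0,0,0]},{"jaw":0,"translation":[30,31.8,-1.0],"delta_rot":[0,0,0]},{"jaw":0,"translation":[30,31.8,-1.0],"delta_rot":[0,0,0]},{"jaw":0,"translation":[30,31.8,-1.0],"delta_rot":[0,0,0]}]'
python3 -c "
from h import *
go([.5146,.3130,.152],RG)"
```

```text
clock: 2.55
ee_pos: [0.5147, 0.3088, 0.3005]
ee_rot: [[-0.0, 0.213, 0.977], [0.002, 0.977, -0.213], [-1.0, 0.001, -0.001]]
ft_force: [-0.3, 0.4, 0.8]
finger_gap: 0.0879
t=2.55 pos [0.5147 0.3088 0.3005] F [-0.3  0.4  0.8] gap 0.0879 
  -> translation [148.5   3.9  -0.8] delta_rot [ 0.2  -0.04 -0.08]
```

```bash
python3 -m creep '[{"jaw":0,"translation":[40,3.9,-0.8],"delta_rot":[0.2,0,0]},{"jaw":0,"translation":[80,3.9,-0.8],"delta_rot":[0.2,0,0]},{"jaw":0,"translation":[115,3.9,-0.8],"delta_rot":[0.2,0,0]},{"jaw":0,"translation":[138,3.9,-0.8],"delta_rot":[0.2,0,0]},{"jaw":0,"translation":[146,3.9,-0.8],"delta_rot":[0.2,0,0]}]'
python3 -c "
from h import *
go([.5146,.3130,.152],RG)"
```

```text
clock: 3.05
ee_pos: [0.5137, 0.3112, 0.1531]
ee_rot: [[-0.003, 0.218, 0.976], [-0.0, 0.976, -0.218], [-1.0, -0.001, -0.003]]
ft_force: [-0.4, -0.1, -0.3]
finger_gap: 0.0881
t=3.05 pos [0.5137 0.3112 0.1531] F [-0.4 -0.1 -0.3] gap 0.0881 
  -> translation [1.1 2.  0.5] delta_rot [-0.07 -0.17  0.04]
```

```bash
python3 -m creep '[{"jaw":0,"translation":[1,2,0.5],"delta_rot":[0,0,0]},{"jaw":0,"translation":[1,2,0.5],"delta_rot":[0,0,0]},{"jaw":255,"translation":[1,2,0.5],"delta_rot":[0,0,0]},{"jaw":255,"translation":[1,2,0.5],"delta_rot":[0,0,0]},{"jaw":255,"translation":[1,2,0.5],"delta_rot":[0,0,0]}]'
python3 -m creep '[{"jaw":255,"translation":[0,0,0],"delta_rot":[0,0,0]},{"jaw":255,"translation":[0,0,0],"delta_rot":[0,0,0]},{"jaw":255,"translation":[0,0,0],"delta_rot":[0,0,0]},{"jaw":255,"translation":[0,0,0],"delta_rot":[0,0,0]},{"jaw":255,"translation":[0,0,0],"delta_rot":[0,0,0]}]'
python3 -c "
from h import *
go([.5146,.3130,.152],RG)
from workcell import r
s=r.sense();np.savez('grasp.npz',pos=s['ee_pos'],rot=s['ee_rot']);print(s['qpos'])"
```

```text
clock: 3.55
ee_pos: [0.5151, 0.3133, 0.153]
ee_rot: [[-0.002, 0.217, 0.976], [0.001, 0.976, -0.217], [-1.0, 0.0, -0.002]]
ft_force: [-0.4, -0.0, 0.1]
finger_gap: 0.0674
clock: 4.05
ee_pos: [0.515, 0.3133, 0.153]
ee_rot: [[-0.002, 0.217, 0.976], [0.001, 0.976, -0.217], [-1.0, 0.0, -0.002]]
ft_force: [-1.2, 1.1, 0.1]
finger_gap: 0.028
t=4.05 pos [0.515  0.3133 0.153 ] F [-1.2  1.1  0.1] gap 0.028 
  -> translation [ 1.  -0.4 -0.4] delta_rot [-0.06 -0.11 -0.01]
[4.31165188e-01 4.31744953e-01 1.58201762e+00 1.39434336e-03
 1.12920680e+00 6.49752055e-01]
```

Gripped at a 28.0 mm opening, pose saved. Now I lift and carry.

```bash
python3 -m creep '[{"jaw":255,"translation":[-20,0,0],"delta_rot":[0,0,0]},{"jaw":255,"translation":[-60,0,0],"delta_rot":[0,0,0]},{"jaw":255,"translation":[-100,0,0],"delta_rot":[0,0,0]},{"jaw":255,"translation":[-140,0,0],"delta_rot":[0,0,0]},{"jaw":255,"translation":[-180,0,0],"delta_rot":[0,0,0]}]'
cat >> h.py <<'E'
N=np.array([-.639,-.076,.766]);N/=np.linalg.norm(N);HOLE=np.array([.5865,-.214,.1365])
RP=frame(-N,RACKX)
E
python3 -c "
from h import *
go([.47,-.2,.34],RG);go(HOLE+N*.16,RP)"
```

```text
clock: 4.55
ee_pos: [0.5149, 0.3129, 0.3342]
ee_rot: [[-0.002, 0.217, 0.976], [0.0, 0.976, -0.217], [-1.0, -0.0, -0.002]]
ft_force: [0.9, -0.1, -1.4]
finger_gap: 0.0277
t=4.55 pos [0.5149 0.3129 0.3342] F [ 0.9 -0.1 -1.4] gap 0.0277 
  -> translation [  -5.7 -510.4   67.7] delta_rot [-0.06 -0.14  0.02]
t=4.55 pos [0.5149 0.3129 0.3342] F [ 0.9 -0.1 -1.4] gap 0.0277 
  -> translation [  75.2 -532.8   87.5] delta_rot [  4.99 -37.28  15.  ]
```

```bash
python3 -m creep '[{"jaw":255,"translation":[-40,0,0],"delta_rot":[0,0,0]},{"jaw":255,"translation":[-50,-45,0],"delta_rot":[0,0,0]},{"jaw":255,"translation":[-50,-95,0],"delta_rot":[0,0,0]},{"jaw":255,"translation":[-50,-145,10],"delta_rot":[0,0,0]},{"jaw":255,"translation":[-50,-190,20],"delta_rot":[0,0,0]}]'
python3 -m creep '[{"jaw":255,"translation":[0,-320,45],"delta_rot":[0,0,0]},{"jaw":255,"translation":[0,-320,45],"delta_rot":[0,0,0]},{"jaw":255,"translation":[0,-320,45],"delta_rot":[0,0,0]},{"jaw":255,"translation":[0,-320,45],"delta_rot":[0,0,0]},{"jaw":255,"translation":[0,-320,45],"delta_rot":[0,0,0]}]'
python3 -c "
from h import *
go([.49,-.2,.38],RG);go(HOLE+N*.20,RP)"
```

```text
clock: 5.05
ee_pos: [0.4923, 0.1215, 0.3843]
ee_rot: [[-0.002, 0.217, 0.976], [-0.0, 0.976, -0.217], [-1.0, -0.001, -0.002]]
ft_force: [1.0, -0.4, -0.8]
finger_gap: 0.0276
clock: 5.55
ee_pos: [0.4722, -0.1278, 0.3843]
ee_rot: [[-0.002, 0.216, 0.976], [0.0, 0.976, -0.216], [-1.0, -0.0, -0.002]]
ft_force: [-0.2, -0.6, -1.2]
finger_gap: 0.0279
t=5.55 pos [ 0.4722 -0.1278  0.3843] F [-0.2 -0.6 -1.2] gap 0.0279 
  -> translation [  4.2 -66.6  33. ] delta_rot [-0.   -0.13  0.02]
t=5.55 pos [ 0.4722 -0.1278  0.3843] F [-0.2 -0.6 -1.2] gap 0.0279 
  -> translation [  94.6 -101.9    9.1] delta_rot [  5.05 -37.28  14.98]
```

```bash
python3 -m creep '[{"jaw":255,"translation":[20,-101,9],"delta_rot":[5,-37.3,15]},{"jaw":255,"translation":[20,-101,9],"delta_rot":[5,-37.3,15]},{"jaw":255,"translation":[20,-101,9],"delta_rot":[5,-37.3,15]},{"jaw":255,"translation":[20,-101,9],"delta_rot":[5,-37.3,15]},{"jaw":255,"translation":[20,-101,9],"delta_rot":[5,-37.3,15]}]'
python3 -c "
from h import *
from workcell import r
print(r.sense()['qpos'].round(3))
go(HOLE+N*.20,RP);go(HOLE+N*.15,RP)"
```

```text
clock: 6.05
ee_pos: [0.4582, -0.2293, 0.3645]
ee_rot: [[0.643, 0.21, 0.736], [0.073, 0.941, -0.332], [-0.762, 0.267, 0.59]]
ft_force: [0.1, 0.3, -2.3]
finger_gap: 0.0281
[-1.087 -0.105  1.934  0.728  1.136 -1.033]
t=6.05 pos [ 0.4582 -0.2293  0.3645] F [ 0.1  0.3 -2.3] gap 0.0281 
  -> translation [ 57.4 -19.7 -43.8] delta_rot [-0.05  0.36  0.05]
t=6.05 pos [ 0.4582 -0.2293  0.3645] F [ 0.1  0.3 -2.3] gap 0.0281 
  -> translation [107.4 -19.7 -44.1] delta_rot [-0.05  0.36  0.05]
```

Reachable. Next is a pre-insertion pose with the tip about 35 mm above the hole, then a look.

```bash
python3 -m creep '[{"jaw":255,"translation":[20,-18,-40],"delta_rot":[0,0.4,0]},{"jaw":255,"translation":[50,-20,-44],"delta_rot":[0,0.4,0]},{"jaw":255,"translation":[80,-20,-44],"delta_rot":[0,0.4,0]},{"jaw":255,"translation":[94,-20,-44],"delta_rot":[0,0.4,0]},{"jaw":255,"translation":[95,-20,-44],"delta_rot":[0,0.4,0]}]'
python3 - <<'E'
from h import *
from workcell import r,imaging
go(HOLE+N*.16,RP)
s=r.sense();x=s["ee_rot"][:,0];sh=s["ee_pos"]+.023*x;tip=s["ee_pos"]+.123*x
print("pred tip",tip.round(4))
for n in("top","scene"):
    d=imaging.get_image(n);np.savez(n+"1.npz",**d)
    im=d["pixels"].copy();W=cloud(d)
    # shank points near the predicted axis
    q=W.reshape(-1,3)-tip; a=q@-x; rad=q+a[:,None]*x; m=(a>.01)&(a<.09)&(np.linalg.norm(rad,axis=1)<.012)
    b=(rad[m]); print(n,m.sum(),"mean radial offset (tool y,z)",(b@s["ee_rot"][:,1:]).mean(0).round(4))
    for i in range(2):
        A=a[m]; 
    for lo in(.01,.035,.06):
        k=m&(a>lo)&(a<lo+.03); print("  a",lo,k.sum(),(rad[k]@s["ee_rot"][:,1:]).mean(0).round(4))
    u0,v0=(345,185) if n=="top" else (200,205)
    for P,c in((tip,(0,0,255)),(HOLE,(0,255,0)),(sh,(255,0,0))):
        p=d["R"]@P+d["t"];u=int(round(p[0]/p[2]*d["fx"]+d["cx"]));v=int(round(p[1]/p[2]*d["fy"]+d["cy"]));print("  px",u,v); im[v,u]=c
    o=cv2.resize(im[v0-50:v0+50,u0-66:u0+67],(400,300),interpolation=cv2.INTER_NEAREST)
    out=o if n=="top" else np.hstack([out,o])
d=imaging.get_image("wrist")
cv2.imwrite("pics/pre.png",np.vstack([out,cv2.resize(d["pixels"][:, :],(400,300)).repeat(1,1) if 0 else np.hstack([cv2.resize(d["pixels"],(400,300)),np.zeros((300,400,3),np.uint8)])]))
E
```

```text
clock: 6.55
ee_pos: [0.4824, -0.2254, 0.2589]
ee_rot: [[0.636, 0.209, 0.743], [0.078, 0.94, -0.332], [-0.768, 0.269, 0.582]]
ft_force: [0.2, 0.5, -0.9]
finger_gap: 0.0281
t=6.55 pos [ 0.4824 -0.2254  0.2589] F [ 0.2  0.5 -0.9] gap 0.0281 
  -> translation [ 1.1 -0.3  1.7] delta_rot [-0.12 -0.22 -0.06]
pred tip [ 0.5607 -0.2158  0.1645]
top 107 mean radial offset (tool y,z) [0.0027 0.0027]
  a 0.01 38 [0.0027 0.0025]
  a 0.035 41 [0.0026 0.0029]
  a 0.06 39 [0.0027 0.0027]
  px 356 202
  px 353 192
  px 369 227
scene 116 mean radial offset (tool y,z) [0.0044 0.0019]
  a 0.01 45 [0.0043 0.002 ]
  a 0.035 44 [0.0047 0.0019]
  a 0.06 42 [0.0044 0.0019]
  px 215 160
  px 210 173
  px 227 123
```

View pics/pre.png

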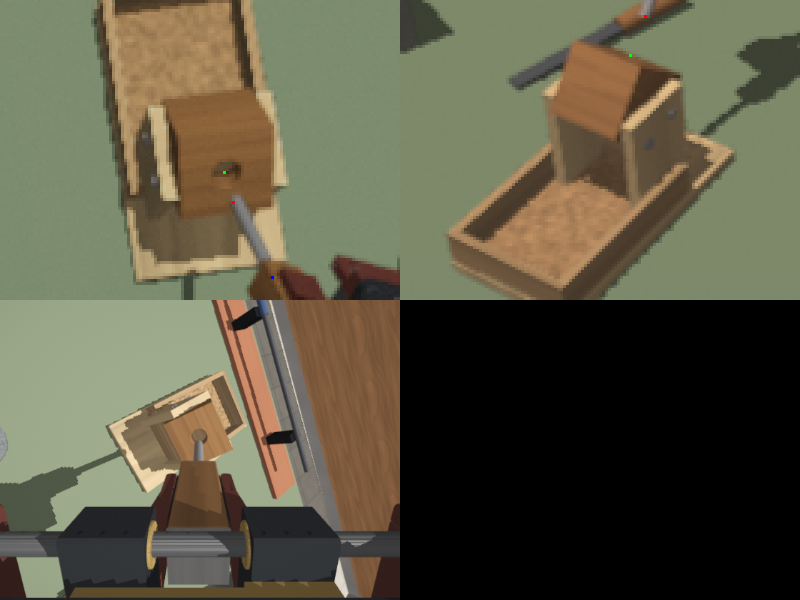

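Top view: the tip (crop px 233,203) points at the hole (224,172). The wrist view also shows the shank lined up with the hole. Both cameras put the shank about 1.2/-0.8 mm off in tool y/z, so I correct by that and insert to about 12 mm deep.

```bash
python3 -m creep '[{"jaw":255,"translation":[5,-1.4,2.4],"delta_rot":[-0.1,-0.2,0]},{"jaw":255,"translation":[16,-1.4,2.4],"delta_rot":[-0.1,-0.2,0]},{"jaw":255,"translation":[28,-1.4,2.4],"delta_rot":[-0.1,-0.2,0]},{"jaw":255,"translation":[40,-1.4,2.4],"delta_rot":[-0.1,-0.2,0]},{"jaw":255,"translation":[50,-1.4,2.4],"delta_rot":[-0.1,-0.2,0]}]'
python3 - <<'E'
from h import *
from workcell import r,imaging
go(HOLE+N*.123,RP)
s=r.sense();x=s["ee_rot"][:,0];print("axial depth of tip",((s["ee_pos"]+.123*x)-HOLE)@-N*1000)
d=imaging.get_image("top");im=d["pixels"];w=imaging.get_image("wrist")["pixels"]
cv2.imwrite("pics/ins.png",np.hstack([cv2.resize(im[150:240,300:420],(400,300),interpolation=cv2.INTER_CUBIC),cv2.resize(w[100:310,140:420],(400,300))]))
E
```

```text
clock: 7.2
ee_pos: [0.5166, -0.2245, 0.2227]
ee_rot: [[0.64, 0.208, 0.74], [0.075, 0.941, -0.329], [-0.765, 0.266, 0.587]]
ft_force: [-0.2, -0.3, 0.1]
finger_gap: 0.0282
t=7.20 pos [ 0.5166 -0.2245  0.2227] F [-0.2 -0.3  0.1] gap 0.0282 
  -> translation [-11.5   1.4  -2.1] delta_rot [0.07 0.11 0.02]
axial depth of tip 11.521197786597954
```

View pics/ins.png

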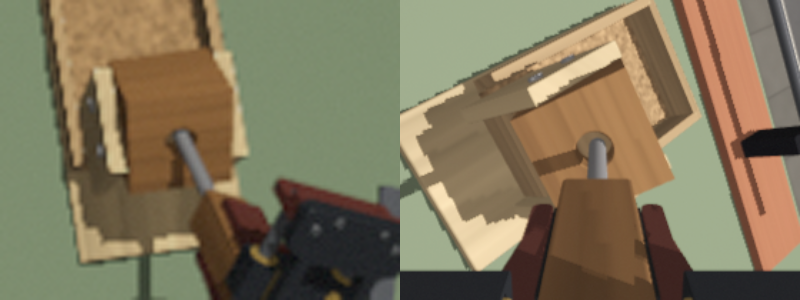

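The shank is inside the hole and centred (crop px 182,137 and 597,150), with no contact force. I push slowly.

```bash
python3 -m creep '[{"jaw":255,"translation":[5,0,0],"delta_rot":[0,0,0]},{"jaw":255,"translation":[9,0,0],"delta_rot":[0,0,0]},{"jaw":255,"translation":[12,0,0],"delta_rot":[0,0,0]},{"jaw":255,"translation":[15,0,0],"delta_rot":[0,0,0]},{"jaw":255,"translation":[18,0,0],"delta_rot":[0,0,0]}]'
python3 -m creep '[{"jaw":255,"translation":[3,0,0],"delta_rot":[0,0,0]},{"jaw":255,"translation":[6,0,0],"delta_rot":[0,0,0]},{"jaw":255,"translation":[9,0,0],"delta_rot":[0,0,0]},{"jaw":255,"translation":[9,0,0],"delta_rot":[0,0,0]}]'
python3 -c "
from h import *
go(HOLE+N*(.123-.038),RP)"
```

```text
clock: 7.8
ee_pos: [0.528, -0.2228, 0.2096]
ee_rot: [[0.641, 0.207, 0.739], [0.076, 0.941, -0.329], [-0.764, 0.267, 0.587]]
ft_force: [-10.4, -0.3, 11.7]
finger_gap: 0.0278
clock: 8.2
ee_pos: [0.5341, -0.222, 0.2036]
ee_rot: [[0.642, 0.206, 0.739], [0.076, 0.941, -0.329], [-0.763, 0.267, 0.588]]
ft_force: [-6.3, 1.4, 8.0]
finger_gap: 0.0277
t=8.20 pos [ 0.5341 -0.222   0.2036] F [-6.3  1.4  8. ] gap 0.0277 
  -> translation [ 0.5  0.5 -3.1] delta_rot [ 0.12  0.22 -0.07]
```

About 10–15 N, so the blank is moving (depth about 37 mm). I continue to about 68 mm.

```bash
python3 -m creep '[{"jaw":255,"translation":[4,0,0],"delta_rot":[0,0,0]},{"jaw":255,"translation":[8,0,0],"delta_rot":[0,0,0]},{"jaw":255,"translation":[12,0,0],"delta_rot":[0,0,0]},{"jaw":255,"translation":[16,0,0],"delta_rot":[0,0,0]},{"jaw":255,"translation":[19,0,0],"delta_rot":[0,0,0]}]'
python3 -m creep '[{"jaw":255,"translation":[4,0,0],"delta_rot":[0,0,0]},{"jaw":255,"translation":[8,0,0],"delta_rot":[0,0,0]},{"jaw":255,"translation":[12,0,0],"delta_rot":[0,0,0]},{"jaw":255,"translation":[14,0,0],"delta_rot":[0,0,0]},{"jaw":255,"translation":[14,0,0],"delta_rot":[0,0,0]}]'
python3 - <<'E'
from h import *
from workcell import r,imaging
go(HOLE+N*(.123-.068),RP)
a=imaging.get_image("top")["pixels"];b=imaging.get_image("scene")["pixels"]
cv2.imwrite("pics/push.png",np.hstack([cv2.resize(a[120:240,280:440],(400,300),interpolation=cv2.INTER_CUBIC),cv2.resize(b[155:260,135:275],(400,300),interpolation=cv2.INTER_CUBIC)]))
E
```

```text
clock: 8.7
ee_pos: [0.5465, -0.2209, 0.1895]
ee_rot: [[0.642, 0.206, 0.738], [0.075, 0.941, -0.329], [-0.763, 0.266, 0.589]]
ft_force: [-0.1, 0.0, -1.3]
finger_gap: 0.0278
clock: 9.2
ee_pos: [0.5556, -0.2196, 0.1784]
ee_rot: [[0.642, 0.206, 0.738], [0.076, 0.941, -0.329], [-0.763, 0.267, 0.589]]
ft_force: [0.1, -1.0, -0.7]
finger_gap: 0.0281
t=9.20 pos [ 0.5556 -0.2196  0.1784] F [ 0.1 -1.  -0.7] gap 0.0281 
  -> translation [-2.8  0.5 -3.5] delta_rot [ 0.12  0.24 -0.06]
```

View pics/push.png

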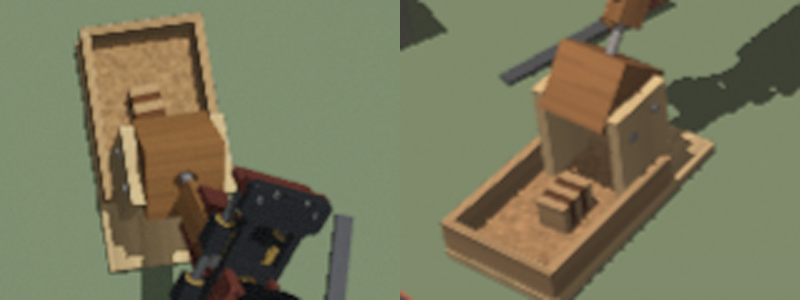

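The blank lies in the tray (crop px 565,203). I withdraw along the bore.

```bash
python3 -m creep '[{"jaw":255,"translation":[-20,0,0],"delta_rot":[0,0,0]},{"jaw":255,"translation":[-45,0,0],"delta_rot":[0,0,0]},{"jaw":255,"translation":[-70,0,0],"delta_rot":[0,0,0]},{"jaw":255,"translation":[-95,0,0],"delta_rot":[0,0,0]},{"jaw":255,"translation":[-120,0,0],"delta_rot":[0,0,0]}]'
python3 -m creep '[{"jaw":255,"translation":[-30,0,0],"delta_rot":[0,0,0]},{"jaw":255,"translation":[-60,0,20],"delta_rot":[0,0,0]},{"jaw":255,"translation":[-80,0,50],"delta_rot":[0,0,0]},{"jaw":255,"translation":[-80,0,50],"delta_rot":[0,0,0]}]'
python3 - <<'E'
from h import *
from workcell import r,imaging
g=np.load("grasp.npz");go([.472,-.128,.39],g["rot"])
s=r.sense();R=s["ee_rot"];x=R[:,0];tip=s["ee_pos"]+.123*x;print("tip",tip)
for n in("top","scene"):
    d=imaging.get_image(n);W=cloud(d)
    q=W.reshape(-1,3)-tip;a=-(q@x);rad=q+a[:,None]*x;m=(a>-.02)&(a<.09)&(np.linalg.norm(rad,axis=1)<.012)
    c=-d["R"].T@d["t"]-tip;c=(c/np.linalg.norm(c))@R[:,1:];c=c/np.linalg.norm(c)*3.9
    print(n,m.sum(),"tip end a(mm)",1000*np.percentile(a[m],1),"axis offset y,z mm",[((rad[m&(a>lo)&(a<lo+.03)]@R[:,1:]).mean(0)*1000-c).round(1) for lo in(.01,.035,.06)])
E
```

```text
clock: 9.8
ee_pos: [0.4775, -0.2286, 0.271]
ee_rot: [[0.642, 0.206, 0.738], [0.075, 0.942, -0.328], [-0.763, 0.266, 0.589]]
ft_force: [0.3, -1.5, -1.0]
finger_gap: 0.0279
clock: 10.2
ee_pos: [0.4648, -0.2548, 0.3671]
ee_rot: [[0.646, 0.207, 0.734], [0.067, 0.943, -0.325], [-0.76, 0.259, 0.596]]
ft_force: [0.1, -0.4, -0.4]
finger_gap: 0.0278
t=10.20 pos [ 0.4648 -0.2548  0.3671] F [ 0.1 -0.4 -0.4] gap 0.0278 
  -> translation [ -4.3 127.  -22.2] delta_rot [ -4.79  37.96 -14.53]
tip [ 0.54433678 -0.24648751  0.27357667]
top 165 tip end a(mm) 2.8567987739684506 axis offset y,z mm [array([-0.2,  0. ]), array([0. , 0.1]), array([-0.1,  0. ])]
scene 146 tip end a(mm) -2.202252848462642 axis offset y,z mm [array([ 2.9, -4.6]), array([ 3. , -4.4]), array([ 2.7, -4.5])]
```

The shank is still parallel to the tool axis, so it has not swung in the grip. I return over the rack.

```bash
python3 -m creep '[{"jaw":255,"translation":[-10,127,-22],"delta_rot":[-4.8,38,-14.5]},{"jaw":255,"translation":[-10,127,-22],"delta_rot":[-4.8,38,-14.5]},{"jaw":255,"translation":[-10,127,-22],"delta_rot":[-4.8,38,-14.5]},{"jaw":255,"translation":[-10,127,-22],"delta_rot":[-4.8,38,-14.5]},{"jaw":255,"translation":[-10,127,-22],"delta_rot":[-4.8,38,-14.5]}]'
python3 -c "
from h import *
g=np.load('grasp.npz');go(g['pos']+[0,0,.23],g['rot'])"
```

```text
clock: 10.8
ee_pos: [0.4652, -0.1227, 0.3904]
ee_rot: [[0.044, 0.217, 0.975], [0.017, 0.976, -0.218], [-0.999, 0.026, 0.039]]
ft_force: [0.5, -0.7, -1.4]
finger_gap: 0.0279
t=10.80 pos [ 0.4652 -0.1227  0.3904] F [ 0.5 -0.7 -1.4] gap 0.0279 
  -> translation [ 17.2 436.1 -46.7] delta_rot [-0.01  2.35 -1.5 ]
```

```bash
python3 -m creep '[{"jaw":255,"translation":[8,240,-26],"delta_rot":[0,2.3,-1.5]},{"jaw":255,"translation":[8,240,-26],"delta_rot":[0,2.3,-1.5]},{"jaw":255,"translation":[8,240,-26],"delta_rot":[0,2.3,-1.5]},{"jaw":255,"translation":[8,240,-26],"delta_rot":[0,2.3,-1.5]},{"jaw":255,"translation":[8,240,-26],"delta_rot":[0,2.3,-1.5]}]'
python3 -c "
from h import *
g=np.load('grasp.npz');go(g['pos']+[0,0,.23],g['rot'])"
```

```text
clock: 11.3
ee_pos: [0.4905, 0.1201, 0.3853]
ee_rot: [[-0.006, 0.215, 0.976], [0.001, 0.977, -0.215], [-1.0, -0.001, -0.006]]
ft_force: [0.2, -0.6, -1.3]
finger_gap: 0.0278
t=11.30 pos [0.4905 0.1201 0.3853] F [ 0.2 -0.6 -1.3] gap 0.0278 
  -> translation [  2.3 194.  -17.6] delta_rot [ 0.12 -0.22  0.04]
```

```bash
python3 -m creep '[{"jaw":255,"translation":[2,50,-5],"delta_rot":[0,-0.2,0]},{"jaw":255,"translation":[2,100,-9],"delta_rot":[0,-0.2,0]},{"jaw":255,"translation":[2,150,-14],"delta_rot":[0,-0.2,0]},{"jaw":255,"translation":[2,185,-17],"delta_rot":[0,-0.2,0]},{"jaw":255,"translation":[2,194,-17.6],"delta_rot":[0.1,-0.2,0]}]'
python3 -m creep '[{"jaw":255,"translation":[0,0,0],"delta_rot":[0,0,0]},{"jaw":255,"translation":[0,0,0],"delta_rot":[0,0,0]}]'
python3 - <<'E'
from h import *
g=np.load('grasp.npz');go(g['pos']+[0,0,.14],g['rot'])
from workcell import r,imaging
s=r.sense();R=s["ee_rot"];x=R[:,0];tip=s["ee_pos"]+.123*x;print("tip",tip)
for n in("top","scene"):
    d=imaging.get_image(n);W=cloud(d)
    q=W.reshape(-1,3)-tip;a=-(q@x);rad=q+a[:,None]*x;m=(a>-.03)&(a<.085)&(np.linalg.norm(rad,axis=1)<.012)
    c=-d["R"].T@d["t"]-tip;c=(c/np.linalg.norm(c))@R[:,1:];c=c/np.linalg.norm(c)*3.9
    print(n,m.sum(),"tip end a(mm)",1000*np.percentile(a[m],[1,5]) if m.any() else 0,"axis offset y,z mm",[((rad[m&(a>lo)&(a<lo+.03)]@R[:,1:]).mean(0)*1000-c).round(1) for lo in(.01,.035,.06)])
E
```

```text
clock: 11.8
ee_pos: [0.5134, 0.317, 0.38]
ee_rot: [[-0.007, 0.212, 0.977], [-0.0, 0.977, -0.212], [-1.0, -0.002, -0.007]]
ft_force: [-0.5, -0.7, -1.7]
finger_gap: 0.0283
clock: 12.0
ee_pos: [0.5122, 0.3161, 0.3781]
ee_rot: [[-0.011, 0.212, 0.977], [-0.002, 0.977, -0.212], [-1.0, -0.005, -0.01]]
ft_force: [0.7, -0.3, -1.2]
finger_gap: 0.0279
t=12.00 pos [0.5122 0.3161 0.3781] F [ 0.7 -0.3 -1.2] gap 0.0279 
  -> translation [85.1 -1.7  4.3] delta_rot [ 0.34 -0.49  0.29]
tip [0.51079602 0.31579832 0.25511081]
top 120 tip end a(mm) [3.96507051 6.91394842] axis offset y,z mm [array([-0.4, -0.6]), array([-0.5, -0.6]), array([-0.6, -0.2])]
scene 174 tip end a(mm) [-1.33726078  4.08251209] axis offset y,z mm [array([1.6, 1.3]), array([1.7, 1.3]), array([1.2, 1.4])]
```

```bash
python3 -m creep '[{"jaw":255,"translation":[25,-1.7,4.3],"delta_rot":[0.3,-0.5,0.3]},{"jaw":255,"translation":[60,-1.7,4.3],"delta_rot":[0.3,-0.5,0.3]},{"jaw":255,"translation":[82,-1.7,4.3],"delta_rot":[0.3,-0.5,0.3]},{"jaw":255,"translation":[85,-1.7,4.3],"delta_rot":[0.3,-0.5,0.3]},{"jaw":255,"translation":[85,-1.7,4.3],"delta_rot":[0.3,-0.5,0.3]}]'
python3 -c "
from h import *
g=np.load('grasp.npz');go(g['pos']+[0,0,.12],g['rot'])"
```

```text
clock: 12.6
ee_pos: [0.5159, 0.3116, 0.2945]
ee_rot: [[0.0, 0.22, 0.976], [0.001, 0.976, -0.22], [-1.0, 0.001, -0.0]]
ft_force: [-0.2, -0.3, -0.7]
finger_gap: 0.0279
t=12.60 pos [0.5159 0.3116 0.2945] F [-0.2 -0.3 -0.7] gap 0.0279 
  -> translation [21.6  1.4 -1.2] delta_rot [-0.13  0.1  -0.06]
```

```bash
python3 -m creep '[{"jaw":255,"translation":[8,1.4,-1.2],"delta_rot":[-0.1,0.1,0]},{"jaw":255,"translation":[16,1.4,-1.2],"delta_rot":[-0.1,0.1,0]},{"jaw":255,"translation":[26,1.4,-1.2],"delta_rot":[-0.1,0.1,0]},{"jaw":255,"translation":[45,1.4,-1.2],"delta_rot":[-0.1,0.1,0]},{"jaw":255,"translation":[65,1.4,-1.2],"delta_rot":[-0.1,0.1,0]}]'
python3 -c "
from h import *
g=np.load('grasp.npz');go(g['pos']+[0,0,.002],g['rot'])"
```

```text
clock: 13.1
ee_pos: [0.5154, 0.3136, 0.2291]
ee_rot: [[-0.0, 0.218, 0.976], [0.002, 0.976, -0.218], [-1.0, 0.002, -0.001]]
ft_force: [0.2, -0.8, -1.2]
finger_gap: 0.0282
t=13.10 pos [0.5154 0.3136 0.2291] F [ 0.2 -0.8 -1.2] gap 0.0282 
  -> translation [74.1 -0.5 -0.2] delta_rot [-0.02  0.06 -0.1 ]
```

In the slot with no contact. I lower the rest of the way.

```bash
python3 -m creep '[{"jaw":255,"translation":[20,-0.5,-0.2],"delta_rot":[0,0,0]},{"jaw":255,"translation":[42,-0.5,-0.2],"delta_rot":[0,0,0]},{"jaw":255,"translation":[60,-0.5,-0.2],"delta_rot":[0,0,0]},{"jaw":255,"translation":[69,-0.5,-0.2],"delta_rot":[0,0,0]},{"jaw":255,"translation":[72,-0.5,-0.2],"delta_rot":[0,0,0]}]'
python3 -m creep '[{"jaw":255,"translation":[1.5,0,0],"delta_rot":[0,0,0]},{"jaw":255,"translation":[2,0,0],"delta_rot":[0,0,0]},{"jaw":255,"translation":[2,0,0],"delta_rot":[0,0,0]}]'
python3 -c "
from h import *
g=np.load('grasp.npz');go(g['pos']+[0,0,.0],g['rot'])"
```

```text
clock: 13.6
ee_pos: [0.5144, 0.313, 0.1558]
ee_rot: [[-0.002, 0.218, 0.976], [0.001, 0.976, -0.218], [-1.0, 0.001, -0.002]]
ft_force: [0.3, 0.1, -0.5]
finger_gap: 0.0282
clock: 13.9
ee_pos: [0.5149, 0.3133, 0.1546]
ee_rot: [[-0.001, 0.218, 0.976], [0.002, 0.976, -0.218], [-1.0, 0.002, -0.001]]
ft_force: [0.2, 0.9, -1.5]
finger_gap: 0.0279
t=13.90 pos [0.5149 0.3133 0.1546] F [ 0.2  0.9 -1.5] gap 0.0279 
  -> translation [1.6 0.  0.1] delta_rot [-0.01  0.03 -0.08]
```

```bash
python3 -m creep '[{"jaw":255,"translation":[1,0,0],"delta_rot":[0,0,0]},{"jaw":255,"translation":[1.8,0,0],"delta_rot":[0,0,0]},{"jaw":255,"translation":[1.8,0,0],"delta_rot":[0,0,0]},{"jaw":255,"translation":[1.8,0,0],"delta_rot":[0,0,0]}]'
```

```text
clock: 14.3
ee_pos: [0.515, 0.3133, 0.153]
ee_rot: [[-0.001, 0.218, 0.976], [0.002, 0.976, -0.218], [-1.0, 0.002, -0.001]]
ft_force: [-0.6, 0.7, -0.3]
finger_gap: 0.028
```

```bash
python3 -m creep '[{"jaw":255,"translation":[0.7,0,0],"delta_rot":[0,0,0]},{"jaw":255,"translation":[1.2,0,0],"delta_rot":[0,0,0]},{"jaw":255,"translation":[1.2,0,0],"delta_rot":[0,0,0]}]'
```

```text
clock: 14.6
ee_pos: [0.515, 0.3133, 0.1529]
ee_rot: [[-0.0, 0.218, 0.976], [0.002, 0.976, -0.218], [-1.0, 0.002, -0.001]]
ft_force: [-1.8, -0.8, 8.3]
finger_gap: 0.0274
```

The shoulder rests on the rack (8 N up). I release.

```bash
python3 -m creep '[{"jaw":140,"translation":[-0.5,0,0],"delta_rot":[0,0,0]},{"jaw":100,"translation":[0,0,0],"delta_rot":[0,0,0]},{"jaw":0,"translation":[0,0,0],"delta_rot":[0,0,0]},{"jaw":0,"translation":[0,0,0],"delta_rot":[0,0,0]},{"jaw":0,"translation":[0,0,0],"delta_rot":[0,0,0]}]'
python3 -m creep '[{"jaw":0,"translation":[0,0,0],"delta_rot":[0,0,0]},{"jaw":0,"translation":[0,0,0],"delta_rot":[0,0,0]},{"jaw":0,"translation":[0,0,0],"delta_rot":[0,0,0]}]'
```

```text
clock: 15.1
ee_pos: [0.515, 0.3133, 0.1527]
ee_rot: [[-0.0, 0.218, 0.976], [0.002, 0.976, -0.218], [-1.0, 0.002, -0.001]]
ft_force: [0.7, 0.3, 0.0]
finger_gap: 0.0645
clock: 15.4
ee_pos: [0.515, 0.3133, 0.1527]
ee_rot: [[-0.001, 0.218, 0.976], [0.002, 0.976, -0.218], [-1.0, 0.002, -0.001]]
ft_force: [0.3, 0.8, -0.3]
finger_gap: 0.0865
```

```bash
python3 -m creep '[{"jaw":0,"translation":[-15,0,0],"delta_rot":[0,0,0]},{"jaw":0,"translation":[-45,0,0],"delta_rot":[0,0,0]},{"jaw":0,"translation":[-85,0,0],"delta_rot":[0,0,0]},{"jaw":0,"translation":[-130,0,0],"delta_rot":[0,0,0]},{"jaw":0,"translation":[-175,0,0],"delta_rot":[0,0,0]}]'
python3 -m creep '[{"jaw":0,"translation":[0,-80,0],"delta_rot":[0,0,0]},{"jaw":0,"translation":[0,-80,0],"delta_rot":[0,0,0]},{"jaw":0,"translation":[0,-80,0],"delta_rot":[0,0,0]},{"jaw":0,"translation":[0,-80,0],"delta_rot":[0,0,0]}]'
python3 -m creep '[{"jaw":0,"translation":[0,-200,-30],"delta_rot":[0,0,0]},{"jaw":0,"translation":[0,-200,-30],"delta_rot":[0,0,0]},{"jaw":0,"translation":[0,-200,-30],"delta_rot":[0,0,0]},{"jaw":0,"translation":[0,-200,-30],"delta_rot":[0,0,0]},{"jaw":0,"translation":[0,-200,-30],"delta_rot":[0,0,0]}]'
python3 - <<'E'
from h import *
from workcell import imaging
o=[]
for n in("scene","top"):
    d=imaging.get_image(n);D0=np.load(n+"0.npz")
    for k,dd in(("before",D0),("now",d)):
        a,b,c,e=(195,265,80,215) if n=="top" else (200,305,320,435)
        W=cloud(dd)[a:b,c:e].reshape(-1,3);q=W[(W[:,2]>.219)&(W[:,2]<.24)];print(n,k,len(q),q.mean(0).round(4) if len(q) else 0,rect(q) if len(q) else 0)
    diff=cv2.absdiff(d["pixels"],D0["pixels"]).max(2);print("diff blobs",[tuple(s) for s in cv2.connectedComponentsWithStats((diff>40).astype(np.uint8))[2][1:] if s[4]>15])
    o.append(cv2.resize(d["pixels"],(400,300)))
    P=cloud(d)
    if n=="scene":
        R=P[200:255,150:245].reshape(-1,3)
cv2.imwrite("pics/end.png",np.hstack(o))
E
```

```text
clock: 15.9
ee_pos: [0.5146, 0.3128, 0.3292]
ee_rot: [[-0.001, 0.218, 0.976], [0.002, 0.976, -0.218], [-1.0, 0.001, -0.001]]
ft_force: [0.7, 0.8, 0.2]
finger_gap: 0.088
clock: 16.3
ee_pos: [0.4973, 0.2345, 0.3293]
ee_rot: [[-0.001, 0.219, 0.976], [0.002, 0.976, -0.219], [-1.0, 0.002, -0.001]]
ft_force: [0.5, -0.0, 0.3]
finger_gap: 0.0875
clock: 16.8
ee_pos: [0.4228, 0.0427, 0.3287]
ee_rot: [[-0.002, 0.223, 0.975], [0.001, 0.975, -0.223], [-1.0, 0.0, -0.002]]
ft_force: [1.5, -0.2, -0.2]
finger_gap: 0.088
scene before 150 [0.518  0.3159 0.2229] (array([517.2, 315.2]), array([30. , 31.9]), 81.94)
scene now 146 [0.5179 0.3155 0.223 ] (array([517.1, 315.3]), array([30.2, 30.7]), 76.89)
diff blobs [(np.int32(369), np.int32(0), np.int32(27), np.int32(10), np.int32(102)), (np.int32(416), np.int32(0), np.int32(98), np.int32(122), np.int32(4570)), (np.int32(180), np.int32(3), np.int32(56), np.int32(61), np.int32(1034)), (np.int32(278), np.int32(12), np.int32(133), np.int32(166), np.int32(4892)), (np.int32(392), np.int32(21), np.int32(10), np.int32(11), np.int32(56)), (np.int32(183), np.int32(3
[... 654 characters left out ...]
p.int32(208), np.int32(8), np.int32(9), np.int32(39)), (np.int32(183), np.int32(217), np.int32(21), np.int32(20), np.int32(215))]
top before 207 [0.5141 0.3118 0.2258] (array([514.4, 313.1]), array([29.6, 27.9]), 78.27)
top now 0 0 0
diff blobs [(np.int32(330), np.int32(157), np.int32(16), np.int32(12), np.int32(70)), (np.int32(18), np.int32(202), np.int32(342), np.int32(218), np.int32(33785)), (np.int32(413), np.int32(349), np.int32(104), np.int32(64), np.int32(2522)), (np.int32(518), np.int32(371), np.int32(42), np.int32(49), np.int32(1242)), (np.int32(374), np.int32(395), np.int32(42), np.int32(25), np.int32(549)), (np.int32(470), np.int32(403), np.int32(41), np.int32(17), np.int32(458))]
```

View pics/end.png

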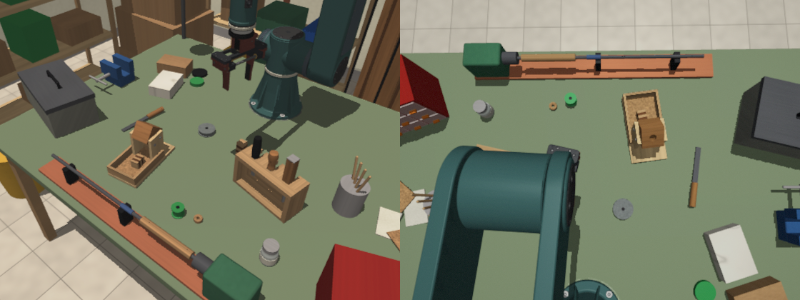

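The final scene view shows the drift hanging in its slot (290,168), the blank in the tray (137,160) and the other things in place.

```bash
python3 -m creep '[{"jaw":0,"translation":[0,0,0],"delta_rot":[0,0,0]},{"jaw":0,"translation":[0,0,0],"delta_rot":[0,0,0]}]'; python3 -c "
from workcell import r
print(r.sign_off())"
```

```text
clock: 17.1
ee_pos: [0.4255, 0.0474, 0.3289]
ee_rot: [[0.0, 0.219, 0.976], [0.004, 0.976, -0.219], [-1.0, 0.004, -0.001]]
ft_force: [-0.4, -0.1, -0.2]
finger_gap: 0.088
the job is handed in; nothing more can be done
None
```

I took the drift from its end slot and pushed the blank out through the access hole. It dropped into the catch tray, and I hung the drift back in the same slot. The job was handed in at about 17 s; the hand-in reports no verdict.

- **Push:** the force read about 10–15 N while the blank was moving and fell to nothing once it was free. The blank showed in the tray in the pictures after the push and at the end. I did not measure its resting position numerically.
- **Drift:** in the scene camera its cap is within about 0.4 mm of where it started, and it looks upright. The gripper was open and clear of everything, with the wrist force close to zero.
- **Other tools and things:** the scene view shows none of them moved. I judged this by eye and from the image differences, not by measuring each one.
- **Checks that failed or disagreed:**
  - The arm blocked the top camera's view of the rack in the last picture, so the drift's return rests on the scene camera alone.
  - While I carried the drift back, the two cameras disagreed by about 5 mm on the shank's position. I put that down to the arm still settling. The check above the rack, with the arm steadier, agreed to about 3 mm.

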